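Shut and pin the stop gate of the jar-lid chute

ROBOT

A 6-joint arm with a two-finger parallel gripper is mounted at the origin on the work surface; the furniture and walls round the work are solid. World frame = base frame: x ahead of the robot, y to its left, z up, the work surface at z = 0. Lengths are in m, angles in rad, forces in N, time in s.
With the tool pointing down it reaches from about 0.275 to 0.85 m from the base axis. Payload 19 kg.
Tool frame: the origin (TCP) lies on the centre line of the jaws, within the pads' length; the fingertips stand 22 mm ahead of it and the grasp point (between the pads) lies 3 mm ahead of it; z points along the fingers, y is the line along which they close (so a half turn about z gives the same grasp; the last joint's range is limited). The gripper opens to 85 mm and grips with 20 to 120 N. Pads are 22 mm wide; open, the fingers measure 114 mm over their backs; the gripper's body (76 mm by 85 mm) begins 54 mm behind the grasp point. The pads swing forward as they close: fully open they stand 13 mm farther back than shut.
Start: joints at [-1.447, 0.15, 1.437, -0, 1.554, -0.134], TCP at [0.147, -0.556, 0.253] pointing down, gripper open.
Joint ranges: [-2.8, 2.8], [-0.68, 2.1], [0.12, 2.68], [-1.39, 4.53], [0.16, 2.79], [-2.81, 2.81]. Speed limits (rad/s): [1.89, 1.89, 2.22, 3.01, 3.01, 3.01].

INTERFACE

Orientations are given as a rotation vector (axis times angle).
In Python, from workcell import arm, eyes, workorder, nets gives the robot as it stands. The module is installed in compiled form; this text tells all that it offers.
- The arm moves only by the tool servo_tool, never from a script. Its argument "commands" is one flat list of numbers, 4 for each row, row after row: the shift along the tool's x, y, z in mm, then the turn about the tool's z in degrees. In form: [dx, dy, dz, turn, dx, dy, dz, turn, ...]. A call has 1 to 10 rows; each row shifts and turns the commanded pose from where the row before left it, along the tool's axes as they then stand; what a row does not reach is not made up. A row lasts 1/8 s, in which the tool goes at most 62.5 mm and 10.7 degrees, less where a joint would pass 70% of its speed; a pose out of reach is approached as far as the arm can. A call with a gripper value outside its range is refused whole. "claw" is the finger opening in mm, from 0 to 85.4, set as the call begins (left out, the last holds). The fingers move at their own pace and stop on an object; "squeeze" is the grip in N (left out, the last holds). Time passes only in rows, so rows that do not move let the fingers close. It gives the time, the measured TCP pose, the force, the opening and the grip force at its end, in the units of the state.
- arm.observe(): the state, without advancing time (a new reading comes with each control period).
- eyes.snapshot(name): name is "scene" or "top"; returns the picture (420x560x3 uint8, red, green, blue); there is no depth.
- eyes.camera_info(name): a dict with "mtx" (3x3 intrinsics, pixels), "rvec" (rotation vector, rad) and "tvec" (3), from world to camera coordinates, as OpenCV has them. Camera axes: x right, y down, z forward; pixel columns grow to the right and rows downward; lengths in m; the calibration is good to about 2 mm. A picture is of the moment at which its call begins. camera_info takes no time and is no camera call.
- workorder.sign_off(): hands the job in; it is judged then, once.
Trained networks look in the newest picture that a camera, given by its name, has taken for a name from the list of things; names that differ only in an ending like _2 or _b are one class to them, and where a whole thing is asked for, a point or a joint stands for the part that bears it (a point fixed in the world has none). Each returns a list of dicts, best first, with "conf" (0 to 1); they miss things now and then, are a little off and sometimes report something else, mostly with a low value. They report only what shows in the picture. A call takes as long as a camera call.
- nets.find_in(camera, thing): "bbox" ([left, top, width, height] in pixels, round what is visible of it).
- nets.regions_of(camera, thing): "region" (420x560 bool, what is visible of it) and "bbox" ([left, top, width, height] in pixels, round what is visible of it).
The state is a dict: "t": time; "q": joint angles; "joint_vel": joint speeds; "joint_efforts": joint torques, N m; "tool_pos": TCP position; "tcp_rot": TCP orientation; "contact_force": force on the tool from outside, world axes, zero at the start; "moment": the same for the moment, N m; "width": finger opening in m; "gripper_force": force on a finger pad.
Only numpy, scipy, OpenCV 4.12 (cv2) and the standard library are available. Lean on these libraries where they do the work, as an engineer would, in place of code of your own. Each camera call takes 0.05 s, during which the arm holds its last target. There are 200 camera calls.

TASK

Get the jar-lid chute ready for filling: first push its yellow stop gate fully shut. Then take the red-handled locking pin from its grey block, put it through the slot in the sloping aluminium cover and slide its tip along until you feel it drop into the hole hidden behind; push it fully home, square and with its flange down on the cover, and let go. The gate must still be fully shut, and the jars, tape roll and lid standing about must stay where they are.

Things in the scene. Friction and masses are not known exactly. Their poses are not given: they have to be found in the camera images.
- gate (a joint): the yellow stop gate of the sloping lid chute: a slide across the slope. 0 = fully shut (against its stop, blade half across the chute), up to 0.04 m = open (drawn out to the chute's right, -y of slot). It stays where it is left; moving it takes about 5 N.
- gate_plate (a point): a point in the middle of the yellow push plate on the gate's right-hand end, outside the housing. The plate is 10 mm thick (y), 40 mm wide (x) and reaches 18 mm above this point along z (axes as slot). Push it towards +y to shut the gate; when shut its +y face is still 35 mm clear of the housing.
- slot (a point): middle of the slot in the aluminium cover of the blue lock housing, on the cover's top. Axes: x uphill along slope and slot, y left along the gate's travel, z square out of the cover, leaning 30 deg from vertical to the robot's side. Slot 52 mm (x) by 11 mm (y), through the 4 mm cover, which reaches +-70 mm in x, -60 to +59 mm in y, flat but for 2 mm screw heads at its corners.
- chute_face: the sloping part; same origin and axes as slot. 2 mm under the cover is the black lock plate, 6 mm thick: solid but for one hole, 11 mm (x) by 14 mm (y), open beneath. With the gate shut the hole is at y = 0; its x is unknown, within 16 mm of the slot's middle: feel for it. A spring lets the plate give 4 mm under the pin (2.5 to 6.5 N); it resists dragging along x to 18 N.
- chute: the chute's fixed stand, a dark base 170 x 235 mm with legs; origin on the table. A steel lid channel 90 mm wide runs down the slope along the left side of the lock housing, its rails 4 mm above the cover's plane, from 115 mm downhill to 135 mm uphill of the slot.
- pin_knob (a point): centre of the red ribbed grip (20 mm diameter, 46 mm long) of the loose locking pin, about 80 g; z along the pin, up to the grip's end. Below the grip a steel flange 32 mm across, 4 mm thick (underside 27 mm from this point), then the 8 mm shaft, 30 mm long with a 3 mm tapered tip. It begins upright in its block, flange on the block's top.
- pin_tip (a point): end of the pin's shaft, 57 mm below the grip's centre and 30 mm below the flange's underside, on the pin's axis; z axis points to the grip. With the flange down on the cover it lies 30 mm below the cover's top.
- pin_block: grey fixed parking block of the pin, 60 x 60 x 36 mm, upright 10 mm hole through its middle; origin at the centre of its underside.
- plain_jar: bystander: grey jar with black lid, no label, 70 mm wide, 116 mm tall; origin at the centre of its underside
- label_jar: bystander: jar with a printed label and black lid, 70 mm wide, 116 mm tall; origin at the centre of its underside
- tape_roll: bystander: roll of cream packing tape lying flat, 100 mm across, 48 mm tall; origin at the centre of its underside
- loose_lid: bystander: black jar lid lying flat, 69 mm across, 12 mm thick; origin at the centre of its underside

How it is judged:
On the way, in this order (a step that is already met when the one before it is completed fails the run):
1. the stop gate is fully shut (within 3 mm), the pin still standing in its block (value of joint gate below 0.003 m and distance of pin_knob from where it was at the start of the episode below 0.02 m), for 0.2 s.
2. the pin is fully home in the hidden hole through the cover's slot, with the gate shut (value of joint gate below 0.003 m and z of pin_tip in the frame of slot below -0.026 m and y of pin_tip in the frame of slot between -0.006 and 0.006 m and x of pin_tip in the frame of slot between -0.026 and 0.026 m and angle between the z axis of pin_tip and the z axis of slot, either way round below 0.17 rad), for 0.2 s.
At the end, for the whole second after the job is handed in: The gate is within 3 mm of fully shut; the pin stands in the hole behind the slot with its tip at least 26 mm below the cover's top (flange within 4 mm of the cover) and its axis within 0.17 rad of square to the cover; all is at rest and released (all of step 2 and velocity of joint gate below 0.01 m/s); the robot touches nothing.
It fails at once if a jar, the tape roll or the lid standing about is moved more than 20 mm (distance of any of plain_jar, label_jar, tape_roll, loose_lid from where it was at the start of the episode above 0.02 m).
It also fails if it takes over 59 s, if anything falls off the work surface, if the arm or the gripper's body presses on something with over 40 N, if the wrist force passes 120 N, or if a joint passes its speed limit or range.

## Working session

There is one attempt and no reset: what is moved stays moved. The work goes in short steps, Python scripts to look and compute and a tool call to move; the robot and the scene stay as the last step left them, time stands still between calls to the robot, and variables do not carry over. Pictures are saved under pics/ and viewed, at most 10 in all, crops included, and the job is handed in when it is done.

Besides the shell and the picture viewer there is one more tool, called after "Emit:" as a command line: name --argument value ..., lists and objects as JSON in quotes. servo_tool: Moves the arm, as the interface text tells. Its arguments: {"type":"object","properties":{"commands":{"type":"array"},"claw":{"type":"number"},"squeeze":{"type":"number"}},"required":["commands"]}

```bash
mkdir -p pics
cat > h.py <<'E'
import numpy as np, cv2, json
from workcell import arm, eyes, workorder, nets
def cam(n):
    c=eyes.camera_info(n); return np.array(c["mtx"],float),np.array(c["rvec"],float).reshape(3),np.array(c["tvec"],float).reshape(3)
def proj(n,P):
    K,r,t=cam(n); return cv2.projectPoints(np.atleast_2d(np.array(P,float)),r,t,K,None)[0].reshape(-1,2)
def save(n,f):
    im=eyes.snapshot(n); cv2.imwrite(f,im[:,:,::-1]); return im
def ray(n,uv):
    K,r,t=cam(n); R=cv2.Rodrigues(r)[0]; d=R.T@np.linalg.solve(K,np.array([*uv,1.])); return -R.T@t,d/np.linalg.norm(d)
def plane(n,uv,z):
    o,d=ray(n,uv); return o+d*(z-o[2])/d[2]
def tri(a,b):
    (o1,d1),(o2,d2)=ray("scene",a),ray("top",b)
    s=np.linalg.lstsq(np.c_[d1,-d2],o2-o1,rcond=None)[0]
    p,q=o1+s[0]*d1,o2+s[1]*d2; return (p+q)/2,np.linalg.norm(p-q)
E
python3 - <<'E'
from h import *
np.set_printoptions(precision=4,suppress=True)
for n in("scene","top"):
    save(n,f"pics/{n}0.png"); print(n,cam(n)[0].tolist(),ray(n,(280,210)))
    for th in("gate","gate_plate","chute","chute_face","pin_knob","pin_block","plain_jar","label_jar","tape_roll","loose_lid"):
        print(th,[(np.round(d["bbox"]).tolist(),round(d["conf"],2)) for d in nets.find_in(n,th)[:2]])
s=arm.observe();print(s)
E
```

```text
scene [[436.7601333473497, 0.0, 275.5432747309205], [0.0, 436.7601333473497, 208.08548791978265], [0.0, 0.0, 1.0]] (array([-0.169 ,  0.7369,  1.182 ]), array([ 0.4742, -0.4827, -0.7363]))
gate [([246.0, 200.0, 59.0, 29.0], 0.69)]
gate_plate [([263.0, 204.0, 43.0, 23.0], 0.59)]
chute [([206.0, 194.0, 98.0, 88.0], 0.89), ([247.0, 202.0, 59.0, 33.0], 0.54)]
chute_face [([204.0, 192.0, 100.0, 82.0], 0.75)]
pin_knob []
pin_block []
plain_jar [([343.0, 133.0, 22.0, 33.0], 0.92)]
label_jar [([139.0, 253.0, 26.0, 43.0], 0.91)]
tape_roll [([284.0, 155.0, 25.0, 21.0], 0.94)]
loose_lid [([202.0, 294.0, 23.0, 24.0], 0.64)]
top [[403.76814777142135, 0.0, 276.2532651359628], [0.0, 403.76814777142135, 212.30573123060174], [0.0, 0.0, 1.0]] (array([ 0.3267, -0.0092,  1.2577]), array([ 0.1968,  0.004 , -0.9804]))
gate [([221.0, 213.0, 74.0, 30.0], 0.48)]
gate_plate [([221.0, 215.0, 72.0, 27.0], 0.57)]
chute [([189.0, 165.0, 106.0, 96.0], 0.96)]
chute_face [([192.0, 167.0, 102.0, 88.0], 0.73)]
pin_knob []
pin_block [([354.0, 250.0, 28.0, 25.0], 0.83), ([220.0, 214.0, 74.0, 26.0], 0.33)]
plain_jar [([409.0, 191.0, 38.0, 28.0], 0.62)]
label_jar [([107.0, 173.0, 41.0, 32.0], 0.9)]
tape_roll [([342.0, 156.0, 31.0, 32.0], 0.64), ([190.0, 164.0, 103.0, 89.0], 0.36)]
loose_lid [([142.0, 244.0, 22.0, 20.0], 0.63)]
{'t': 1.1, 'q': array([-1.447 ,  0.1505,  1.4374, -0.    ,  1.5538, -0.134 ]), 'joint_vel': array([ 0.0003,  0.0003,  0.0014,  0.0015, -0.0007,  0.0002]), 'joint_efforts': array([ -0.0002, -71.2822, -57.1035,  -0.0002,   0.002 ,   0.0001]), 'tool_pos': array([ 0.1466, -0.556 ,  0.2533]), 'tcp_rot': array([-3.1154, -0.4038,  0.    ]), 'contact_force': array([-0.3889, -0.3864, -0.7131]), 'moment': array([-0.0036, -0.0119, -0.0426]), 'gripper_force': 0.0, 'width': 0.08564118236426814}
```

Run:
```python
import cv2
a=cv2.imread("pics/scene0.png")[120:320,120:380];cv2.imwrite("pics/s1.png",cv2.resize(a,None,fx=3,fy=3,interpolation=cv2.INTER_CUBIC))
a=cv2.imread("pics/top0.png")[150:285,180:400];cv2.imwrite("pics/t1.png",cv2.resize(a,None,fx=3.6,fy=3.6,interpolation=cv2.INTER_CUBIC))
```

```text
(no output)
```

View pics/s1.png

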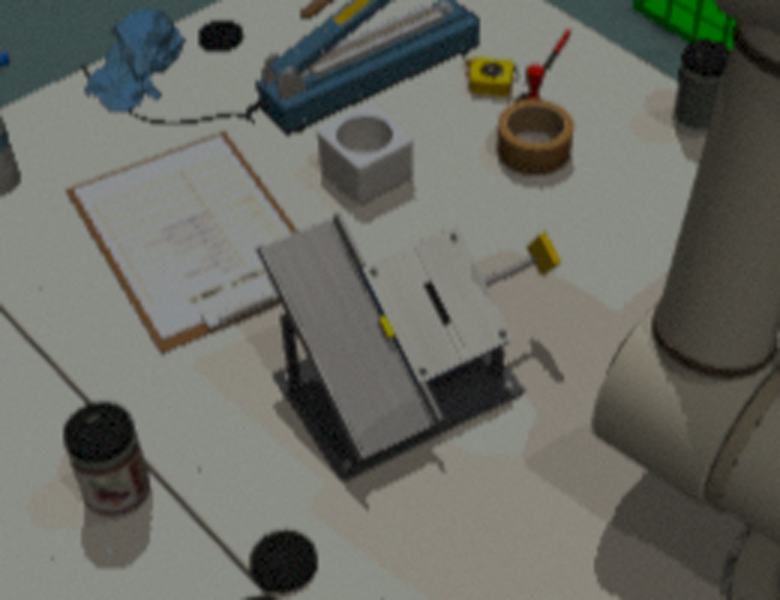

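View pics/t1.png

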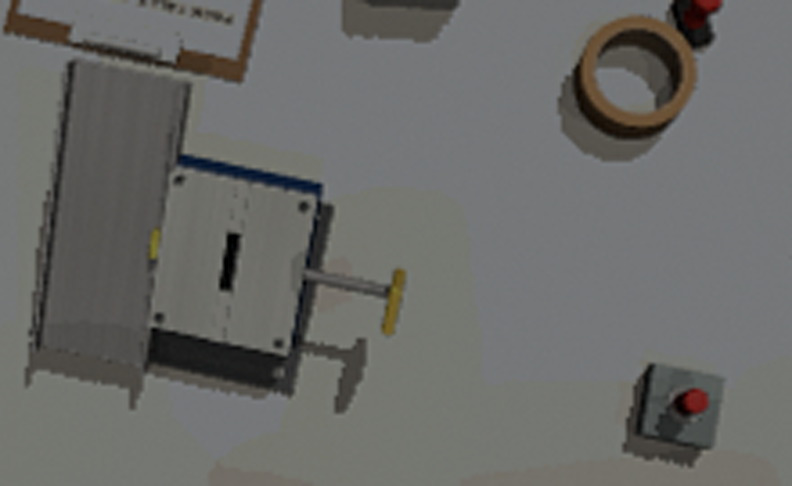

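```bash
cat > fit.py <<'E'
from h import *
from scipy.optimize import least_squares
np.set_printoptions(precision=4,suppress=True)
def R_(psi):
    c,s=np.cos(psi),np.sin(psi);k,h=np.cos(np.pi/6),.5
    x=np.array([k*c,k*s,h]);z=np.array([-h*c,-h*s,k]);return np.c_[x,np.cross(z,x),z]
def cen(im,c,r,mode):
    h,w=im.shape[:2];p=im.astype(float);yy,xx=np.mgrid[:h,:w];m=np.hypot(xx-c[0],yy-c[1])<r
    g=p.mean(2)
    if mode=="dark": wt=np.clip(np.percentile(g[m],70)-15-g,0,None)
    elif mode=="red": wt=np.clip(p[...,0]-1.6*p[...,1]-10,0,None)
    elif mode=="yel": wt=np.clip(p[...,1]-1.5*p[...,2]-10,0,None)
    wt=wt*m;return np.array([(xx*wt).sum(),(yy*wt).sum()])/wt.sum()
E
python3 - <<'E'
from fit import *
ims={n:np.mean([eyes.snapshot(n).astype(float) for _ in range(4)],0) for n in("scene","top")}
np.savez("ims.npz",**ims)
f=lambda n,u,v:(np.array([u,v])/3+120) if n=="scene" else np.array([u,v])/3.6+[180,150]
S={"scene":dict(slot=(437,302),pp=(375,272),pm=(454,238),mp=(423,371),mm=(503,334),gate=(543,253)),
   "top":dict(slot=(229,262),pp=(179,180),pm=(304,206),mp=(158,317),mm=(279,343),gate=(396,300))}
M={}
for n in S:
  for k,v in S[n].items():
    c=f(n,*v); M[n,k]=cen(ims[n],c,{"slot":9,"gate":12}.get(k,3),"yel" if k=="gate" else "dark"); print(n,k,c,M[n,k])
p0,e=tri(M["scene","slot"],M["top","slot"]);print("slot tri",p0,e)
g0,e=tri(M["scene","gate"],M["top","gate"]);print("gate tri",g0,e)
def pred(v):
  p,R,a,b1,b2=v[:3],R_(v[3]),v[4],v[5],v[6]
  L=dict(slot=(0,0,0),pp=(a,b1,.002),pm=(a,-b2,.002),mp=(-a,b1,.002),mm=(-a,-b2,.002))
  return {k:p+R@np.array(q) for k,q in L.items()}
def res(v):
  P=pred(v);return np.concatenate([(proj(n,P[k])[0]-M[n,k])*(3 if k=="slot" else 1) for n in S for k in P])
s=least_squares(res,[*p0,-.2,.06,.05,.05]);print(s.x,s.fun.reshape(-1,2).round(2).tolist())
R=R_(s.x[3]);print("gate in slot frame",R.T@(g0-s.x[:3]))
k=cen(ims["top"],(372.8,261.7),9,"red");print("knob",k,plane("top",k,.08))
for th in("pin_block",):
  d=nets.find_in("top",th)[0]["bbox"];c=(d[0]+d[2]/2,d[1]+d[3]/2);print(c,plane("top",c,.03))
E
```

```text
scene slot [265.6667 220.6667] [265.3502 220.6062]
scene pp [245.     210.6667] [244.0704 210.3092]
scene pm [271.3333 199.3333] [270.6825 198.7828]
scene mp [261.     243.6667] [260.5369 243.5013]
scene mm [287.6667 231.3333] [287.263  231.3622]
scene gate [301.     204.3333] [301.4788 203.5098]
top slot [243.6111 222.7778] [243.3246 222.1579]
top pp [229.7222 200.    ] [229.2668 199.4854]
top pm [264.4444 207.2222] [263.9567 206.9577]
top mp [223.8889 238.0556] [223.7494 238.2079]
top mm [257.5    245.2778] [257.0888 245.3569]
top gate [290.     233.3333] [288.7276 233.353 ]
slot tri [0.5206 0.1011 0.109 ] 0.00020763455100995335
gate tri [ 0.4865 -0.0305  0.1224] 0.0019151793290859771
[ 0.5204  0.1012  0.1085 -0.2048  0.0604  0.0498  0.0511] [[0.22, 0.45], [-0.04, -0.28], [-0.04, -0.33], [0.15, -0.07], [-0.11, -0.49], [-0.06, 0.25], [0.11, -0.2], [0.05, -0.3], [-0.19, -0.43], [-0.09, -0.28]]
gate in slot frame [ 0.0014 -0.1358  0.0152]
knob [372.5846 260.9369] [ 0.4151 -0.2739  0.08  ]
(368.7, 263.2) [ 0.4119 -0.2732  0.03  ]
```

Emit:
servo_tool --commands '[0,0,0,8.8,0,0,0,8.8,0,0,0,8.8,0,0,0,0]' --claw 0 --squeeze 40

```text
t: 2.05
tool_pos: [0.1466, -0.556, 0.2533]
tcp_rot: [-3.125, 0.317, 0.0]
contact_force: [-0.5, 0.2, 0.4]
width: 0.0122
gripper_force: 0.0
```

```bash
cat >> fit.py <<'E'
SL=np.array([.5204,.1012,.1085]);PSI=-.2048;RS=R_(PSI)
def to(target):
    s=arm.observe();T=cv2.Rodrigues(np.array(s["tcp_rot"]))[0];p=np.array(s["tool_pos"])
    print("t",round(s["t"],2),"pos",p,"slotfr",RS.T@(p-SL),"yawerr deg",round(float(np.degrees(np.arctan2(T[1,0],T[0,0])-PSI)),2),"F",s["contact_force"],"w",round(s["width"],4))
    print("delta mm",(T.T@(np.array(target)-p)*1000).round(1))
E
python3 -c "
from fit import *
to([.4786,-.0687,.2533])"
```

```text
t 2.05 pos [ 0.1466 -0.556   0.2533] slotfr [-0.1288 -0.7195  0.2415] yawerr deg 0.15 F [-0.5075  0.1623  0.442 ] w 0.0122
delta mm [ 227.4 -544.     0. ]
```

Emit:
servo_tool --commands '[22.7,-54.4,0,0,22.7,-54.4,0,0,22.7,-54.4,0,0,22.7,-54.4,0,0,22.7,-54.4,0,0,22.7,-54.4,0,0,22.7,-54.4,0,0,22.7,-54.4,0,0,22.7,-54.4,0,0,22.7,-54.4,0,0]'

```text
t: 3.3
tool_pos: [0.4794, -0.067, 0.2536]
tcp_rot: [3.126, -0.311, 0.001]
contact_force: [0.0, -1.3, -0.8]
width: -0.0
gripper_force: 0.0
```

Emit:
servo_tool --commands '[0,0,40,0,0,0,40,0,0,0,40,0,0,0,0,0]'

```text
t: 3.8
tool_pos: [0.4773, -0.0685, 0.1314]
tcp_rot: [-3.125, 0.313, 0.007]
contact_force: [0.4, -0.1, 0.1]
width: 0.0001
gripper_force: 0.0
```

Run:
```python
from fit import *
to([.4786,-.0687,.129])
a=save("scene","pics/a.png")[170:270,220:340];b=save("top","pics/b.png")[180:280,220:340]
cv2.imwrite("pics/ab.png",cv2.resize(np.hstack([a,b])[:,:,::-1],None,fx=3.3,fy=3.3,interpolation=cv2.INTER_CUBIC))
```

```text
t 3.8 pos [ 0.4773 -0.0685  0.1314] slotfr [ 0.0048 -0.1749  0.0236] yawerr deg 0.3 F [ 0.3743 -0.1255  0.0715] w 0.0001
delta mm [ 1.3 -0.   2.4]
```

View pics/ab.png

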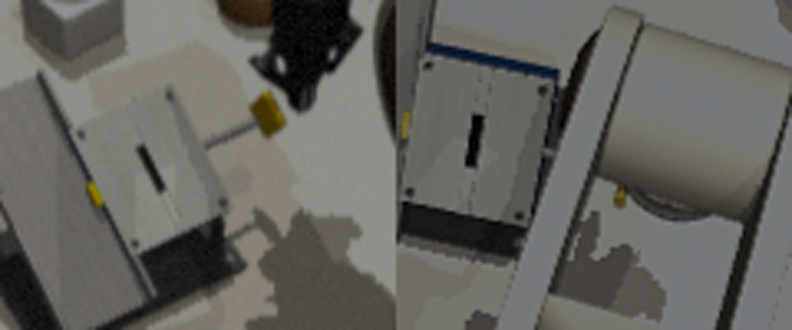

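Emit:
servo_tool --commands '[0,0,4,0,0,-8,0,0,0,-8,0,0,0,-8,0,0,0,-8,0,0,0,-8,0,0,0,-5,0,0,0,0,0,0]'

```text
t: 4.9
tool_pos: [0.4878, -0.0244, 0.1296]
tcp_rot: [3.126, -0.317, 0.001]
contact_force: [-1.2, -0.7, 4.3]
width: 0.0002
gripper_force: 2.1
```

Emit:
servo_tool --commands '[0,-2,0,0,0,-2,0,0,0,-2,0,0]'

```text
t: 5.28
tool_pos: [0.4889, -0.0191, 0.1295]
tcp_rot: [3.125, -0.319, 0.0]
contact_force: [-2.7, -5.3, 6.2]
width: 0.0001
gripper_force: 3.5
```

Emit:
servo_tool --commands '[0,-2,0,0,0,-2,0,0,0,0,0,0]'

```text
t: 5.65
tool_pos: [0.4896, -0.0156, 0.1296]
tcp_rot: [3.124, -0.318, 0.0]
contact_force: [-5.5, -9.6, 5.5]
width: 0.0001
gripper_force: 5.3
```

Emit:
servo_tool --commands '[0,-2,0,0,0,-1,0,0,0,0,0,0]'

```text
t: 6.02
tool_pos: [0.4898, -0.0146, 0.1296]
tcp_rot: [3.12, -0.319, -0.001]
contact_force: [-11.6, -30.3, 8.4]
width: -0.0002
gripper_force: 16.3
```

Emit:
servo_tool --commands '[0,10,0,0,0,20,0,0,0,20,-20,0,0,10,-50,0,0,0,0,0]' --claw 60

```text
t: 6.65
tool_pos: [0.4793, -0.0717, 0.2025]
tcp_rot: [3.125, -0.32, 0.008]
contact_force: [0.9, 0.9, 0.1]
width: 0.0601
gripper_force: 0.0
```

Run:
```python
from fit import *
to([.414,-.273,.19])
im={n:eyes.snapshot(n) for n in("scene","top")}
d=nets.find_in("scene","gate_plate");print(d)
g=cen(im["scene"],(288,210),14,"yel");print(g)
for z in(.010,.015):
  P=lambda y:SL+RS@np.array([.0014,y,z]); print([proj("scene",P(y))[0].round(1).tolist() for y in(-.1,-.103,-.1358)])
```

```text
t 6.65 pos [ 0.4793 -0.0717  0.2025] slotfr [ 0.0426 -0.1776  0.0839] yawerr deg 0.05 F [0.9032 0.9438 0.0932] w 0.0601
delta mm [-23.3 210.4  12.4]
[{'bbox': [235.7, 207.0, 61.7, 31.0], 'conf': 0.62}]
[292.6587 207.4854]
[[291.8, 207.9], [292.5, 207.6], [300.7, 203.9]]
[[292.2, 207.5], [293.0, 207.2], [301.2, 203.5]]
```

Emit:
servo_tool --commands '[-5,50,0,0,-6,53,0,0,-6,53,0,0,-6,53,12,0,0,0,0,0,0,0,0,0]'

```text
t: 7.55
tool_pos: [0.4134, -0.2704, 0.1864]
tcp_rot: [-3.124, 0.319, 0.002]
contact_force: [0.2, 0.3, 0.3]
width: 0.0599
gripper_force: 0.0
```

Run:
```python
from fit import *
to([.414,-.273,.071])
a=save("scene","pics/c.png")[120:230,300:420];b=save("top","pics/d.png")[210:320,320:440]
cv2.imwrite("pics/cd.png",cv2.resize(np.hstack([a,b])[:,:,::-1],None,fx=3.3,fy=3.3,interpolation=cv2.INTER_CUBIC))
print(proj("scene",[.414,-.273,.063]))
```

```text
t 7.55 pos [ 0.4134 -0.2704  0.1864] slotfr [ 0.0137 -0.3856  0.0821] yawerr deg 0.08 F [0.2171 0.3426 0.2526] w 0.0599
delta mm [  1.3   2.6 115.4]
[[361.0616 192.3317]]
```

View pics/cd.png

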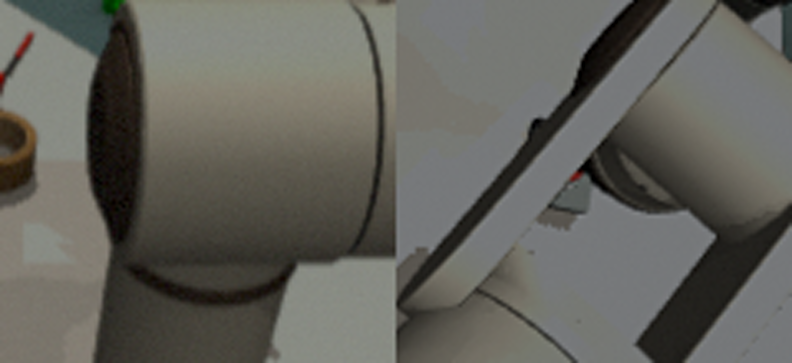

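Emit:
servo_tool --commands '[1,2.5,40,0,0,0,40,0,0,0,25,0,0,0,10,0,0,0,0,0]'

```text
t: 8.28
tool_pos: [0.4143, -0.2731, 0.0725]
tcp_rot: [-3.125, 0.317, 0.0]
contact_force: [-0.5, -0.4, 0.2]
width: 0.0599
gripper_force: 0.0
```

Emit:
servo_tool --commands '[0,0,0,0,0,0,0,0,0,0,0,0,0,0,0,0,0,0,0,0]' --claw 10 --squeeze 20

```text
t: 8.9
tool_pos: [0.4143, -0.274, 0.0731]
tcp_rot: [3.125, -0.318, 0.002]
contact_force: [-0.4, -0.3, 7.2]
width: 0.0196
gripper_force: 20.6
```

Emit:
servo_tool --commands '[0,0,-8,0,0,0,-8,0,0,0,-7,0,0,0,0,0]'

```text
t: 9.4
tool_pos: [0.4142, -0.2737, 0.096]
tcp_rot: [3.125, -0.318, 0.001]
contact_force: [-0.5, -1.9, -0.3]
width: 0.0193
gripper_force: 20.1
```

Emit:
servo_tool --commands '[-3,0,0,0,-3,0,0,0,-2.5,0,0,0,-2.5,0,0.3,0,0,0,0,0]'

```text
t: 10.02
tool_pos: [0.403, -0.2714, 0.095]
tcp_rot: [-3.125, 0.319, 0.0]
contact_force: [2.4, -3.8, -1.1]
width: 0.0195
gripper_force: 20.6
```

Emit:
servo_tool --commands '[-2.5,0,0.3,0,-2.5,0,0.4,0,-2.5,0,0.6,0,-2.4,0,0.6,0,-2.4,0,0.8,0,-2.3,0,0.8,0,-2.3,0,1,0,-2.3,0,1,0,-1.8,0,0.9,0,0,0,0,0]'

```text
t: 11.28
tool_pos: [0.3825, -0.267, 0.0885]
tcp_rot: [-3.125, 0.318, 0.0]
contact_force: [1.5, -2.2, 1.6]
width: 0.0196
gripper_force: 19.8
```

Emit:
servo_tool --commands '[0,0,-10,0,0,0,-40,0,0,0,-40,0,0,-40,-40,0,0,-50,-20,0,0,-50,0,0,0,-50,0,0,0,-40,0,0,0,0,0,0]'

```text
t: 12.4
tool_pos: [0.4288, -0.0395, 0.239]
tcp_rot: [-3.125, 0.312, 0.001]
contact_force: [-0.2, 0.4, -0.9]
width: 0.0195
gripper_force: 20.0
```

Run:
```python
from fit import *
to([.4,-.05,.24])
s=arm.observe();c=proj("scene",s["tool_pos"])[0].astype(int);e=proj("top",s["tool_pos"])[0].astype(int);print(c,e)
a=save("scene","pics/e.png")[max(c[1]-50,0):,max(c[0]-60,0):][:110,:120];b=save("top","pics/f.png")[max(e[1]-50,0):,max(e[0]-60,0):][:110,:120]
cv2.imwrite("pics/ef.png",cv2.resize(np.hstack([a,b])[:,:,::-1],None,fx=3.3,fy=3.3,interpolation=cv2.INTER_CUBIC))
```

```text
t 12.4 pos [ 0.4288 -0.0395  0.239 ] slotfr [ 0.0124 -0.1564  0.1436] yawerr deg 0.32 F [-0.213   0.4018 -0.8649] w 0.0195
delta mm [-26.2  16.   -1. ]
[318 186] [293 249]
```

View pics/ef.png

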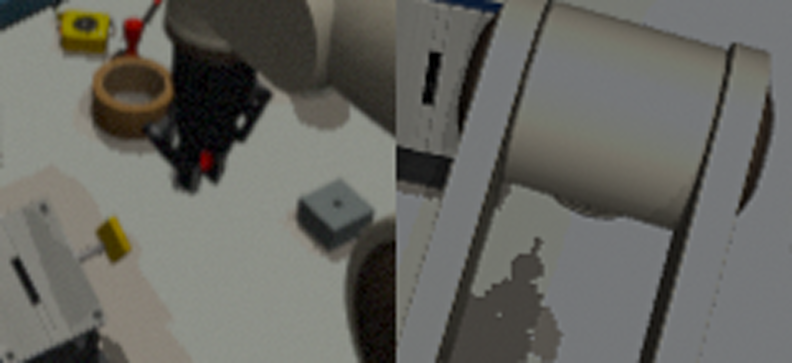

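Run:
```python
from fit import *
s=arm.observe();T=cv2.Rodrigues(np.array(s["tcp_rot"]))[0]
g=np.array(s["tool_pos"])+T@[0,0,.003]
for th in(0,15,30,45):
  u=T@np.array([-np.sin(np.radians(th)),0,-np.cos(np.radians(th))])
  print(th,[proj("scene",g-u*l)[0].round(1).tolist() for l in(-.016,.007,.03,.034,.064)])
a=np.mean([eyes.snapshot("scene").astype(float) for _ in range(4)],0)[170:210,290:350]
a=np.clip(a*1.8,0,255).astype(np.uint8)
cv2.imwrite("pics/g.png",cv2.resize(a[:,:,::-1],None,fx=13,fy=13,interpolation=cv2.INTER_CUBIC))
```

```text
0 [[319.7, 182.7], [319.0, 188.1], [318.4, 193.3], [318.3, 194.1], [317.5, 200.7]]
15 [[320.5, 183.6], [318.7, 187.6], [317.0, 191.5], [316.7, 192.2], [314.5, 197.1]]
30 [[321.2, 184.8], [318.4, 187.2], [315.7, 189.5], [315.3, 189.9], [311.9, 192.8]]
45 [[321.7, 186.0], [318.2, 186.6], [314.7, 187.2], [314.1, 187.3], [309.8, 188.1]]
```

View pics/g.png

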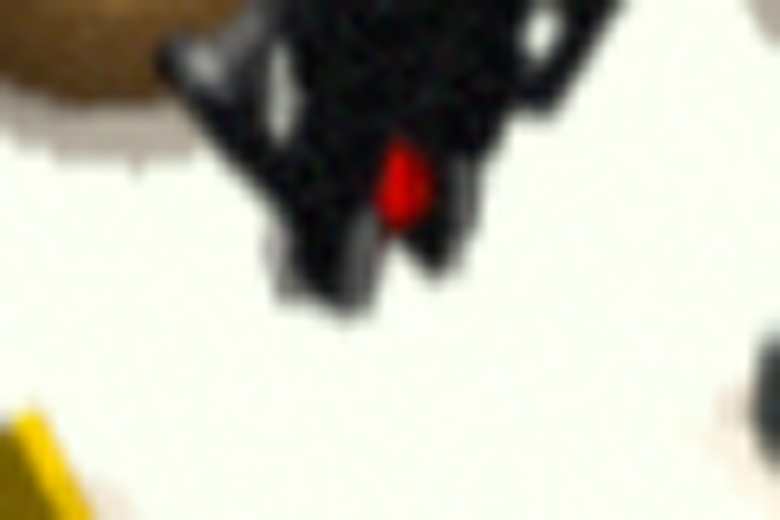

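Emit:
servo_tool --commands '[0,0,0,-9.6,0,0,0,-9.6,0,0,0,-9.6,0,0,0,-9.6,0,0,0,-9.6,0,0,0,0]'

```text
t: 13.45
tool_pos: [0.4289, -0.0424, 0.2386]
tcp_rot: [-2.985, -0.978, 0.0]
contact_force: [-0.2, -0.4, -1.2]
width: 0.0196
gripper_force: 20.0
```

Run:
```python
from fit import *
s=arm.observe();T=cv2.Rodrigues(np.array(s["tcp_rot"]))[0];print(s["t"],s["tool_pos"])
g=np.array(s["tool_pos"])+T@[0,0,.003]
for th in(15,25,30,35,45):
  u=T@np.array([-np.sin(np.radians(th)),0,-np.cos(np.radians(th))])
  print(th,[((proj("scene",g-u*l)[0]-[290,170])*13).round(0).tolist() for l in(-.016,.03,.034,.064)])
a=np.mean([eyes.snapshot("scene").astype(float) for _ in range(4)],0)[170:210,290:350]
a=np.clip(a*1.25,0,255).astype(np.uint8)
cv2.imwrite("pics/i.png",cv2.resize(a[:,:,::-1],None,fx=13,fy=13,interpolation=cv2.INTER_CUBIC))
```

```text
13.45 [ 0.4289 -0.0424  0.2386]
15 [[405.0, 168.0], [339.0, 294.0], [334.0, 305.0], [293.0, 383.0]]
25 [[416.0, 173.0], [320.0, 286.0], [312.0, 296.0], [252.0, 366.0]]
30 [[421.0, 175.0], [311.0, 281.0], [301.0, 290.0], [232.0, 356.0]]
35 [[425.0, 178.0], [302.0, 276.0], [292.0, 284.0], [214.0, 345.0]]
45 [[433.0, 185.0], [287.0, 264.0], [274.0, 270.0], [182.0, 320.0]]
```

View pics/i.png

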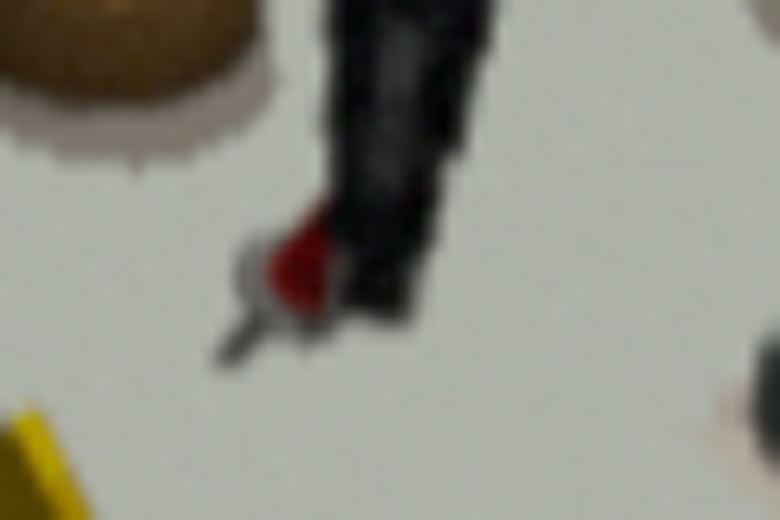

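Emit:
servo_tool --commands '[0,0,0,9.6,0,0,0,9.6,0,0,0,9.6,0,0,0,9.6,0,0,0,9.6,0,0,0,0]' --squeeze 60

```text
t: 14.4
tool_pos: [0.429, -0.0419, 0.2386]
tcp_rot: [-3.125, 0.32, 0.0]
contact_force: [0.1, -0.7, -1.3]
width: 0.0186
gripper_force: 58.5
```

Run:
```python
from fit import *
# fit of pin in hand from the turned picture
T=cv2.Rodrigues(np.array([-2.985,-.978,0]))[0];p=np.array([.4289,-.0424,.2386])
m=np.array([[225,362],[287,290]])/13+[290,170]
def pr(v):
  th,ox,L=v;u=T@np.array([-np.sin(th),0,-np.cos(th)]);g=p+T@[ox,0,.003]
  return np.array([proj("scene",g-u*L)[0],proj("scene",g-u*(L-.033))[0]])
s=least_squares(lambda v:np.r_[(pr(v)-m).ravel(),(v[2]-.064)/.002*.5,v[1]/.003*.3],[.5,0,.064],x_scale=[.1,.01,.01]);print(np.degrees(s.x[0]),s.x[1:],s.fun)
th,ox,L=s.x
T=cv2.Rodrigues(np.array(arm.observe()["tcp_rot"]))[0]
u=T@np.array([-np.sin(th),0,-np.cos(th)])
# tip at slot (-.012,0,.012)
tip=SL+RS@np.array([-.012,0,.012]); g=tip+u*L; to(g-T@[ox,0,.003])
```

```text
26.354739713144998 [0.0053 0.065 ] [-0.1475  0.0937  0.335  -0.2634  0.2501  0.5257]
t 14.4 pos [ 0.429  -0.0419  0.2386] slotfr [ 0.0128 -0.1587  0.1429] yawerr deg 0.05 F [ 0.131  -0.6959 -1.2804] w 0.0186
delta mm [  10.1 -158.6   64.5]
```

Emit:
servo_tool --commands '[2.5,-40,0,0,2.5,-40,0,0,2.5,-40,0,0,2.6,-38.6,20,0,0,0,25,0,0,0,15,0,0,0,0,0,0,0,0,0]'

```text
t: 15.4
tool_pos: [0.4712, 0.1111, 0.1796]
tcp_rot: [-3.125, 0.318, -0.002]
contact_force: [-0.3, 0.1, -0.3]
width: 0.0185
gripper_force: 58.9
```

Run:
```python
from fit import *
s=arm.observe();T=cv2.Rodrigues(np.array(s["tcp_rot"]))[0]
th=np.radians(26.4);u=T@np.array([-np.sin(th),0,-np.cos(th)]);tip=np.array(s["tool_pos"])+T@[.0053,0,.003]-u*.065
print("tip slot",RS.T@(tip-SL)); to(tip)
print("pred tip px crop",((proj("scene",tip)[0]-[230,180])*10),"slot ends",(proj("scene",[SL+RS@[.026,0,0],SL-RS@[.026,0,0]])-[230,180])*10)
print("top",(proj("top",tip)[0]-[215,185])*10)
for n,(x,y) in dict(scene=(230,180),top=(215,185)).items():
  a=np.mean([eyes.snapshot(n).astype(float) for _ in range(4)],0)
  np.save(f"n_{n}.npy",a); a=np.clip(a*1.3,0,255).astype(np.uint8)[y:y+60,x:x+70]
  cv2.imwrite(f"pics/j_{n}.png",cv2.resize(a[:,:,::-1],None,fx=10,fy=10,interpolation=cv2.INTER_CUBIC))
```

```text
tip slot [-0.0088 -0.0002  0.0165]
t 15.4 pos [0.4712 0.1111 0.1796] slotfr [-0.0079 -0.0003  0.0866] yawerr deg 0.1 F [-0.2879  0.0697 -0.3206] w 0.0185
delta mm [34.2 -0.  61.2]
pred tip px crop [380.1401 418.8792] slot ends [[318.5795 337.0036]
 [389.8855 478.5106]]
top [267.7884 420.3364]
```

View pics/j_scene.png

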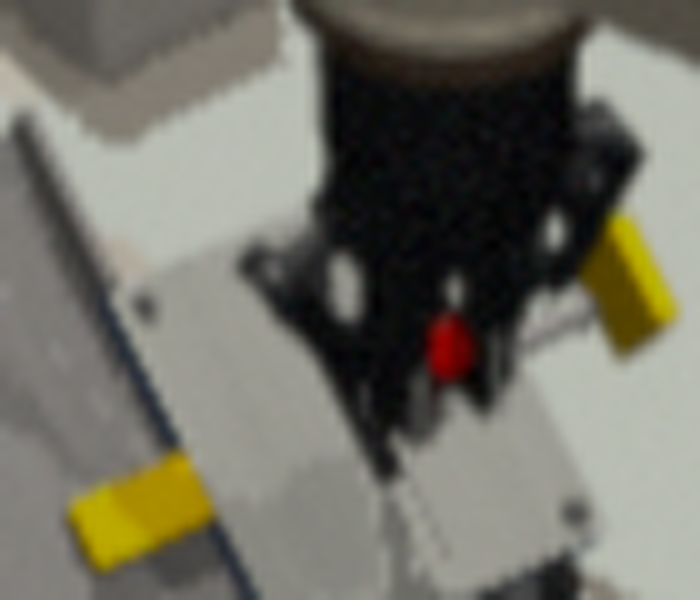

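Emit:
servo_tool --commands '[2.5,0,4.3,0,2.5,0,4.3,0,2,0,3.5,0,0,0,0,0,0,0,0,0]'

```text
t: 16.42
tool_pos: [0.4777, 0.1101, 0.1666]
tcp_rot: [-3.125, 0.318, 0.0]
contact_force: [0.5, -0.7, -0.8]
width: 0.0185
gripper_force: 58.9
```

Emit:
servo_tool --commands '[0.5,0,0.9,0,0.5,0,0.9,0,0,0,0,0]'

```text
t: 16.8
tool_pos: [0.4787, 0.1098, 0.1647]
tcp_rot: [-3.125, 0.318, 0.0]
contact_force: [-0.3, -0.1, -0.8]
width: 0.0182
gripper_force: 58.9
```

Emit:
servo_tool --commands '[0.5,0,0.9,0,0.5,0,0.9,0,0,0,0,0]'

```text
t: 17.18
tool_pos: [0.4797, 0.1096, 0.1628]
tcp_rot: [-3.125, 0.318, 0.0]
contact_force: [0.8, 1.0, -0.2]
width: 0.0186
gripper_force: 58.9
```

Emit:
servo_tool --commands '[0.5,0,0.9,0,0.5,0,0.9,0,0,0,0,0]'

```text
t: 17.55
tool_pos: [0.4806, 0.1094, 0.161]
tcp_rot: [-3.125, 0.318, 0.0]
contact_force: [0.1, 0.3, -0.8]
width: 0.0186
gripper_force: 58.9
```

Emit:
servo_tool --commands '[0.5,0,0.9,0,0.5,0,0.9,0,0,0,0,0]'

```text
t: 17.92
tool_pos: [0.4816, 0.1092, 0.1593]
tcp_rot: [-3.125, 0.318, 0.0]
contact_force: [0.6, -0.5, -1.1]
width: 0.0185
gripper_force: 58.9
```

Emit:
servo_tool --commands '[0.5,0,0.9,0,0.5,0,0.9,0,0,0,0,0]'

```text
t: 18.3
tool_pos: [0.4825, 0.1091, 0.1574]
tcp_rot: [-3.125, 0.318, 0.001]
contact_force: [-0.5, -0.1, -0.6]
width: 0.0186
gripper_force: 59.0
```

Emit:
servo_tool --commands '[0.5,0,0.9,0,0.5,0,0.9,0,0,0,0,0]'

```text
t: 18.68
tool_pos: [0.4835, 0.1089, 0.1557]
tcp_rot: [-3.125, 0.318, 0.001]
contact_force: [-3.1, 1.1, 0.4]
width: 0.0186
gripper_force: 59.1
```

Emit:
servo_tool --commands '[-0.9,0,0.5,0,0.5,0,0.9,0,0,0,0,0]'

```text
t: 19.05
tool_pos: [0.4832, 0.1089, 0.1542]
tcp_rot: [-3.125, 0.318, 0.0]
contact_force: [-0.6, 0.8, -1.8]
width: 0.0185
gripper_force: 59.0
```

Emit:
servo_tool --commands '[0.5,0,0.9,0,0.5,0,0.9,0,0,0,0,0]'

```text
t: 19.42
tool_pos: [0.4842, 0.1087, 0.1524]
tcp_rot: [-3.125, 0.318, 0.0]
contact_force: [-1.2, 0.1, -1.7]
width: 0.0181
gripper_force: 59.0
```

Emit:
servo_tool --commands '[0.5,0,0.9,0,0.5,0,0.9,0,0.5,0,0.9,0,0,0,0,0]'

```text
t: 19.92
tool_pos: [0.4856, 0.1084, 0.1497]
tcp_rot: [-3.125, 0.318, 0.0]
contact_force: [-2.7, 0.6, -2.6]
width: 0.0184
gripper_force: 59.0
```

Emit:
servo_tool --commands '[0.5,0,0.9,0,0.5,0,0.9,0,0.5,0,0.9,0,0,0,0,0]'

```text
t: 20.42
tool_pos: [0.4871, 0.1081, 0.147]
tcp_rot: [-3.125, 0.318, 0.0]
contact_force: [-2.6, 0.4, -1.7]
width: 0.0186
gripper_force: 59.0
```

Emit:
servo_tool --commands '[0.1,0,1.1,0,0.5,0,0.9,0,0.5,0,0.9,0,0,0,0,0]'

```text
t: 20.92
tool_pos: [0.4883, 0.1079, 0.1442]
tcp_rot: [-3.125, 0.318, -0.0]
contact_force: [-1.2, 0.5, -2.2]
width: 0.0184
gripper_force: 59.0
```

Emit:
servo_tool --commands '[0.5,0,0.9,0,0.5,0,0.9,0,0.5,0,0.9,0,0,0,0,0]'

```text
t: 21.42
tool_pos: [0.4897, 0.1076, 0.1414]
tcp_rot: [-3.125, 0.318, 0.0]
contact_force: [-1.6, 0.3, -2.4]
width: 0.0184
gripper_force: 59.0
```

Run:
```python
from fit import *
s=arm.observe();T=cv2.Rodrigues(np.array(s["tcp_rot"]))[0]
for d in(26.4,30):
  th=np.radians(d);u=T@np.array([-np.sin(th),0,-np.cos(th)]);tip=np.array(s["tool_pos"])+T@[.0053,0,.003]-u*.065
  print("tip slot",RS.T@(tip-SL))
```

```text
tip slot [-0.0117  0.0001 -0.0259]
tip slot [-0.0076  0.0001 -0.0261]
```

Emit:
servo_tool --commands '[0.5,0,0.9,0,0.5,0,0.9,0,0.5,0,0.9,0,0,0,0,0]'

```text
t: 21.92
tool_pos: [0.4911, 0.1073, 0.1387]
tcp_rot: [-3.125, 0.318, 0.0]
contact_force: [-2.6, 0.1, -2.4]
width: 0.0183
gripper_force: 59.0
```

Emit:
servo_tool --commands '[0.5,0,0.9,0,0.5,0,0.9,0,0,0,0,0]'

```text
t: 22.3
tool_pos: [0.4916, 0.1072, 0.1378]
tcp_rot: [-3.125, 0.318, 0.001]
contact_force: [-15.3, 0.7, 13.9]
width: 0.0183
gripper_force: 60.8
```

Emit:
servo_tool --commands '[-0.5,0,0.3,0,-0.5,0,0.3,0,0,0,0,0]' --squeeze 20

```text
t: 22.68
tool_pos: [0.4913, 0.1073, 0.1375]
tcp_rot: [-3.125, 0.318, -0.002]
contact_force: [-10.2, -0.5, 14.9]
width: 0.018
gripper_force: 60.6
```

Emit:
servo_tool --commands '[0,0,0,0,0,0,0,0,0,0,0,0,0,0,0,0]' --claw 50

```text
t: 23.18
tool_pos: [0.4912, 0.1073, 0.1364]
tcp_rot: [-3.125, 0.318, 0.0]
contact_force: [-0.3, 0.2, -0.3]
width: 0.0499
gripper_force: 0.0
```

Emit:
servo_tool --commands '[0,0,-15,0,0,0,-30,0,0,0,-40,0,0,40,-40,0,0,60,0,0,-20,55,0,0,-20,55,0,0,0,55,0,0,0,40,0,0,0,0,0,0]'

```text
t: 24.42
tool_pos: [0.3898, -0.1855, 0.2623]
tcp_rot: [3.124, -0.324, 0.001]
contact_force: [0.3, 0.2, 0.1]
width: 0.0499
gripper_force: 0.0
```

Run:
```python
from fit import *
to(SL)
P=lambda *q:SL+RS@np.array(q)
for x in(-.012,-.008): print(x,[((proj(n,[P(x,0,.002),P(x,0,.027),P(x,0,.05)])-o)*6.5).round(0).tolist() for n,o in(("scene",[230,175]),("top",[215,180]))])
r=[]
for n,(x,y) in dict(scene=(230,175),top=(215,180)).items():
  a=np.mean([eyes.snapshot(n).astype(float) for _ in range(3)],0)
  a=np.clip(a*1.3,0,255).astype(np.uint8); print(n,"red",(cen(a,proj(n,P(-.01,0,.035))[0],12,"red")-[x,y])*6.5)
  r.append(a[y:y+75,x:x+60])
cv2.imwrite("pics/k.png",cv2.resize(np.hstack(r)[:,:,::-1],None,fx=6.5,fy=6.5,interpolation=cv2.INTER_CUBIC))
```

```text
t 24.43 pos [ 0.3898 -0.1855  0.2623] slotfr [ 0.0167 -0.3072  0.168 ] yawerr deg -0.1 F [0.3095 0.1785 0.0675] w 0.0499
delta mm [  68.9 -307.4  153.7]
-0.012 [[[242.0, 318.0], [255.0, 305.0], [268.0, 294.0]], [[179.0, 301.0], [168.0, 321.0], [157.0, 340.0]]]
-0.008 [[[238.0, 311.0], [252.0, 298.0], [264.0, 287.0]], [[180.0, 293.0], [169.0, 312.0], [158.0, 331.0]]]
scene red [262.239  301.6039]
top red [160.1125 329.9713]
```

View pics/k.png

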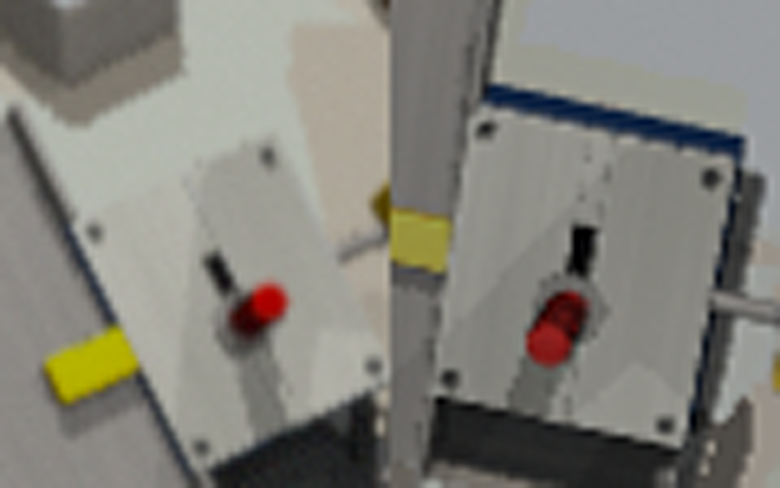

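The pictures show the flange down on the cover. In the scene half the red grip's end is at about (268, 303), and in the top half it is at about (550, 343). Both match the prediction for a square, fully home pin at x ≈ -12 mm. The gate is still shut and the tool is clear of everything.

```bash
python3 -c "
from workcell import workorder
print(workorder.sign_off())"
```

```text
the job is handed in; nothing more can be done
None
```

The job is handed in at about 25 s: the gate is pushed shut against its stop, and the pin is released in the hidden hole with its flange down on the cover; the hand-in returned no verdict, so this rests on the last pictures and the forces felt.

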